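Salt from the pull-out tray

ROBOT

A 7-joint arm with a two-finger parallel gripper is mounted at the origin on a cart in front of the work surface, level with it; the furniture and walls round the work are solid. World frame = base frame: x ahead of the robot, y to its left, z up, the work surface at z = 0. Lengths are in m, angles in degrees, forces in N, time in s.
With the tool pointing down it reaches from about 0.4 to 0.9 m from the base axis. Payload 5.5 kg.
Tool frame: the origin (TCP) lies at the very end of the fingers, on their centre line; the grasp point (between the pads) lies 19 mm behind it (ctrl.tcp_to_grasp is the z of the grasp point in the tool frame, in m); z points along the fingers, y is the line along which they close (so a half turn about z gives the same grasp; the last joint's range is limited). The gripper opens to 85 mm and grips with 20 to 120 N. Pads are 22 mm wide; open, the fingers measure 114 mm over their backs; the gripper's body (76 mm by 85 mm) begins 54 mm behind the grasp point. The pads swing forward as they close: fully open they stand 13 mm farther back than shut.
Start: joints at [-50.81, 28.699, -24.465, 88.831, 12.651, 65.22, -12.049], TCP at [0.265, 0.593, 0.231] pointing down, gripper open.
Joint ranges: [-164.97, 164.97], [-17.58, 116.51], [-87.97, 89.64], [11.32, 138.91], [-80.73, 260.73], [10.89, 115.49], [-147.41, 147.41]. Speed limits (degrees/s): [147.25, 147.25, 180, 180, 180, 180, 180].

INTERFACE

Orientations are given as [roll, pitch, yaw] about the fixed x, y, z axes, in that order (R = Rz(yaw) Ry(pitch) Rx(roll)).
In Python, from station import ctrl, imaging gives the robot as it stands. The module is installed in compiled form; this text tells all that it offers.
- The arm moves only by the tool move_arm, never from a script. Its argument "targets" is one flat list of numbers, 4 for each row, row after row: the shift along the tool's x, y, z in mm, then the turn about the tool's z in rad. In form: [x, y, z, twist, x, y, z, twist, ...]. A call has 1 to 10 rows; each row is the pose to reach, as a shift and turn from the pose commanded when the call began, along the tool's axes at that moment; what a row does not reach only later rows make up. A row lasts 1/12 s, in which the tool goes at most 41.7 mm and 7.16 degrees, less where a joint would pass 70% of its speed; a pose out of reach is approached as far as the arm can. A call with a gripper value outside its range is refused whole. "fingers" is the finger opening in mm, from 0 to 85.4, set as the call begins (left out, the last holds). The fingers move at their own pace and stop on an object; the grip force is fixed at half the most. Time passes only in rows, so rows that repeat a pose let the fingers close. It gives the time, the measured TCP pose, the force, the opening and the grip force at its end, in the units of the state.
- ctrl.get_obs(): the state, without advancing time (a new reading comes with each control period).
- imaging.camera(name): name is "scene" or "top" or "wrist"; returns a dict with "image" (384x512x3 uint8, red, green, blue), "fovy" (degrees; the focal length in pixels is half the picture's height over the tangent of half this angle, whatever the lens; pixels are square), "cx", "cy" (the principal point, pixels), "cam_to_world" (4x4, takes a point from camera to world coordinates); the wrist camera has in their place "tool_from_camera" (4x4, takes a point from camera to tool coordinates, whose origin is the TCP and whose axes are the flange's). Camera axes: x right, y up, looking along -z (the intrinsics and any distortion apply to the point x, -y, -z); pixel columns grow to the right and rows downward; lengths in m; the calibration is good to about 2 mm. A picture is of the moment at which its call begins: read the wrist's pose just before it. There is no depth.
- ctrl.hand_in(): hands the job in; it is judged then, once.
The state is a dict: "time": time; "qpos": joint angles; "qvel": joint speeds; "joint_efforts": joint torques, N m; "position": TCP position; "tcp_rot": TCP orientation; "wrist_force": force on the tool from outside, world axes, zero at the start; "wrist_torque": the same for the moment, N m; "width": finger opening in m; "gripper_force": force on a finger pad.
Only numpy, scipy, OpenCV 4.12 (cv2) and the standard library are available. Lean on these libraries where they do the work, as an engineer would, in place of code of your own. Each camera call takes 0.05 s, during which the arm holds its last target. There are 200 camera calls.

TASK

Fetch me the salt shaker from the pull-out tray under the white wire rack and stand it upright in the middle of the beech board. The red-capped jar, the green-capped jar and the red egg timer stand in the tray's way: first set all three upright to the side, clear of the tray's path, then pull the tray right out by its knob and take the salt. Afterwards push the tray fully home and put the two jars and the timer back, each exactly where it stood; knock nothing over.

Things in the scene. Friction and masses are not known exactly. Their poses are not given: they have to be found in the camera images.
- rack: White wire rack, fixed, 155 mm high, 216 mm wide, left or right on the worktop. Origin on the worktop on its middle line; x points away from the robot along the tray's slide, y left, z up. Its wire shelf covers x = +27 to +133 mm: nothing under it can be taken from above. The jars and the timer stand 80 mm apart in a row at x about -100 mm, in the way of the beech tray under the shelf.
- tray (a joint): How far the beech tray is pulled out towards the rack's -x, m: 0 fully home, 0.115 fully out at its stop. Takes about 3 N, stays where it is left. Tray 186 mm wide (rack y = -93 to +93 mm), just above the worktop; its front edge is at rack x = -46 mm when home, -161 mm when out.
- tray_knob (a point): Middle of the upright steel knob on the tray's front ledge, 50 mm above the worktop; 22 mm in diameter, from 30 mm (ledge top) to 65 mm high; moves with the tray. Grip it from above, fingers closing across the tray (rack y), tool upright: the shelf's front wire is 59 mm behind it when home.
- red_jar: Spice jar with a red cap, 45 mm in diameter, 106 mm high, 0.11 kg; origin centre of its underside, z up.
- green_jar: Spice jar with a green cap, 45 mm in diameter, 106 mm high, 0.11 kg; origin centre of its underside, z up.
- timer: Round red egg timer with a white foot, 66 mm in diameter, 55 mm high (grip its round body, solid up to 45 mm), 0.09 kg; origin centre of its underside, z up.
- salt: Glass salt shaker with a lilac cap, 99 mm high, 0.19 kg: glass 60 mm in diameter up to 66 mm, cap 49 mm in diameter from 66 to 92 mm; origin centre of its underside, z up. Starts under the wire shelf on the left or right half of the tray, whose floor is 16 mm above the worktop; a blue and white mug, 92 mm high, is on the other half.
- board: Small beech board lying flat, fixed, 122 x 150 mm, 18 mm thick; origin centre of its underside; x along the 122 mm side. It lies on the half of the worktop without the rack (left: y > 0, right: y < 0). The strip of bare worktop in front of it, world x = 0.38 to 0.46 m, is free from 65 mm off the robot's middle line (y = 0) out to 285 mm: the side area for jars and timer.
- tumbler: Empty drinking glass standing on the rack's wire shelf, 64 mm in diameter, 90 mm high; origin centre of its underside. Leave it there.
There are look-alikes about, which are no part of the job. Leave any purple look-alike of the red_jar alone.

How it is judged:
By the outcome, as a careful person would: the job done as asked, in the order asked, and still so for the second after the job is handed in, with the robot touching nothing.
It also fails if it takes over 141 s, if anything falls off the work surface, if the arm or the gripper's body presses on something with over 40 N, if the wrist force passes 120 N, or if a joint passes its speed limit or range.

## Working session

There is one attempt and no reset: what is moved stays moved. The work goes in short steps, Python scripts to look and compute and a tool call to move; the robot and the scene stay as the last step left them, time stands still between calls to the robot, and variables do not carry over. Pictures are saved under pics/ and viewed, at most 14 in all, crops included, and the job is handed in when it is done.

Besides the shell and the picture viewer there is one more tool, called after "Request:" as a command line: name --argument value ..., lists and objects as JSON in quotes. move_arm: Moves the arm, as the interface text tells. Its arguments: {"type":"object","properties":{"targets":{"type":"array","items":{"type":"number"}},"fingers":{"type":"number"}},"required":["targets"]}

```bash
mkdir -p pics; cat > h.py <<'E'
import numpy as np, cv2
from station import ctrl, imaging
from scipy.spatial.transform import Rotation as R
def snap(n,fn):
    c=imaging.camera(n); cv2.imwrite('pics/'+fn,c['image'][:,:,::-1]); return c
def T_of(c,o=None):
    if 'cam_to_world' in c: return np.array(c['cam_to_world'])
    T=np.eye(4);T[:3,:3]=R.from_euler('xyz',o['tcp_rot'],degrees=True).as_matrix();T[:3,3]=o['position'];return T@np.array(c['tool_from_camera'])
def f_of(c): return 192/np.tan(np.radians(c['fovy'])/2)
def pix2w(c,T,u,v,z):
    f=f_of(c); d=T[:3,:3]@np.array([(u-c['cx'])/f,-(v-c['cy'])/f,-1]); p=T[:3,3]; s=(z-p[2])/d[2]; return p+s*d
def w2pix(c,T,P):
    q=np.linalg.inv(T)@np.append(P,1); f=f_of(c); return c['cx']+f*q[0]/-q[2], c['cy']-f*q[1]/-q[2]
E
python3 - <<'E'
from h import *
o=ctrl.get_obs(); print(o)
for n in('scene','top','wrist'):
    c=snap(n,n+'0.png'); print(n,{k:(np.round(v,4).tolist() if k!='image' else v.shape) for k,v in c.items()})
    np.save(f'/tmp/{n}0.npy',c,allow_pickle=True)
a=cv2.imread('pics/scene0.png');cv2.imwrite('pics/s0b.png',cv2.resize(a,(800,600),interpolation=cv2.INTER_CUBIC))
a=cv2.imread('pics/top0.png');cv2.imwrite('pics/t0b.png',cv2.resize(a,(800,600),interpolation=cv2.INTER_CUBIC))
E
```

```text
{'time': 0.0, 'qpos': array([-50.80993926,  28.75400149, -24.45434805,  88.89095027,
        12.65184716,  65.21982265, -12.04930895]), 'qvel': array([-0.00426241,  0.08551   ,  0.03505093,  0.00991703,  0.01825436,
        0.04325104,  0.01027042]), 'joint_efforts': array([ 9.97317693e-04, -5.69532931e+01, -5.81603363e+00, -2.80923772e+01,
        1.04036409e-02,  1.22925971e-02,  1.07151271e-05]), 'position': array([0.26527064, 0.59265314, 0.23026257]), 'tcp_rot': array([-1.79889047e+02, -3.54683282e-03,  1.55894488e+02]), 'wrist_force': array([ 0.2515878 , -0.34932228, -0.43096995]), 'wrist_torque': array([ 0.0042756 ,  0.03704381, -0.02998577]), 'gripper_force': 0.0, 'width': 0.085677842958009}
scene {'image': (384, 512, 3), 'fovy': 53.008, 'cx': 254.3164, 'cy': 190.4609, 'cam_to_world': [[0.7526, 0.4854, -0.4449, 0.1564], [-0.6582, 0.573, -0.4883, -0.3994], [0.0179, 0.6603, 0.7508, 0.787], [0.0, 0.0, 0.0, 1.0]]}
top {'image': (384, 512, 3), 'fovy': 42.8542, 'cx': 254.3087, 'cy': 200.2578, 'cam_to_world': [[0.0002, 0.9957, -0.0924, 0.4475], [-0.9999, 0.0018, 0.017, 0.0571], [0.017, 0.0924, 0.9956, 1.153], [0.0, 0.0, 0.0, 1.0]]}
wrist {'image': (384, 512, 3), 'fovy': 66.2919, 'cx': 253.2197, 'cy': 195.338, 'tool_from_camera': [[-0.0005, 0.9533, 0.3021, 0.077], [1.0, 0.0006, -0.0003, -0.0015], [-0.0004, 0.3021, -0.9533, -0.1423], [0.0, 0.0, 0.0, 1.0]]}
```

View pics/s0b.png

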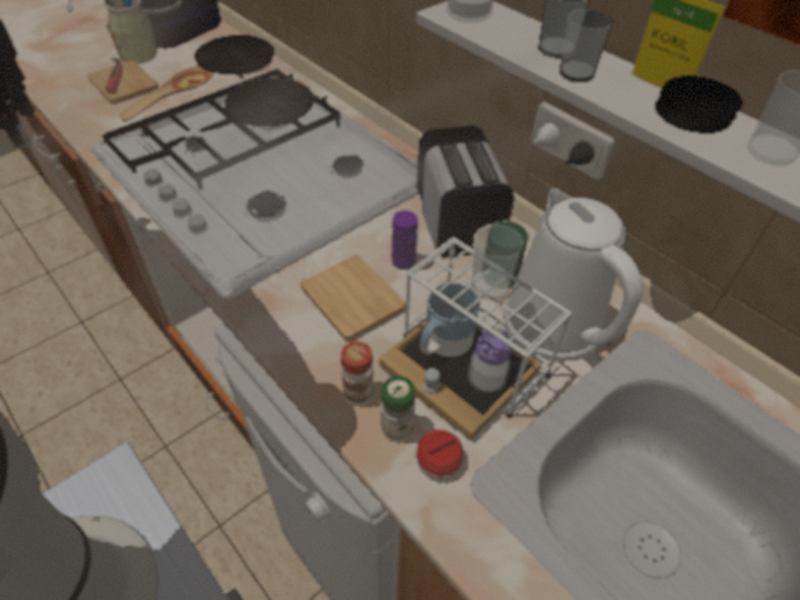

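View pics/t0b.png

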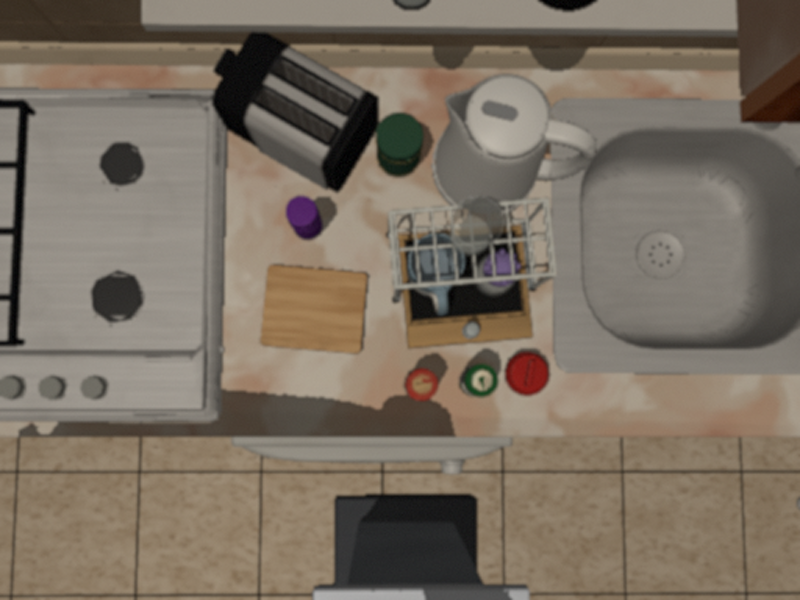

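Look-alike candidates (800x600 top view): red jar at (422,384) against the purple jar at (305,218), which I leave alone. Green jar is at (481,380); the large green thing at (400,142) is not it. The timer is at (527,373). The salt is the lilac cap at (500,266), on the right half, with the mug at (436,260). The knob is at (472,328), the board at (315,308) on the left.

```bash
python3 - <<'E'
import cv2
a=cv2.imread('pics/top0.png')[120:260,160:360];cv2.imwrite('pics/t0c.png',cv2.resize(a,(800,560),interpolation=cv2.INTER_CUBIC))
a=cv2.imread('pics/scene0.png')[150:310,190:390];cv2.imwrite('pics/s0c.png',cv2.resize(a,(750,600),interpolation=cv2.INTER_CUBIC))
E
```

```text
(no output)
```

View pics/t0c.png

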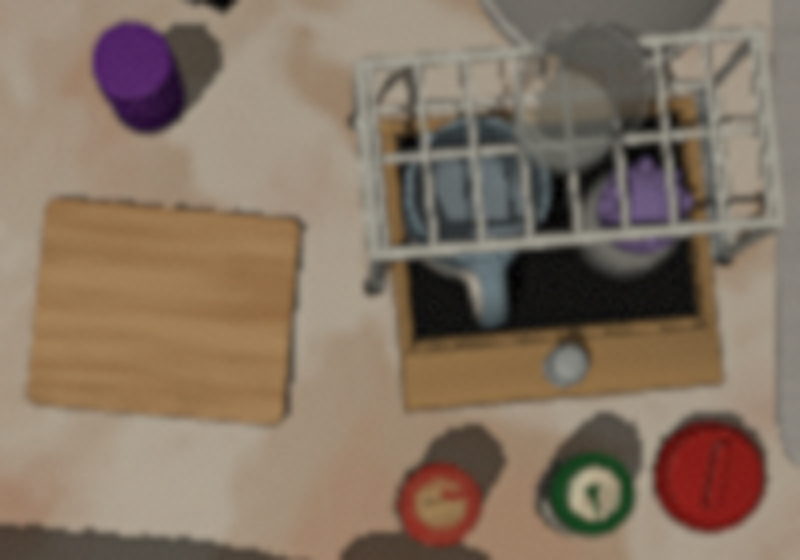

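View pics/s0c.png

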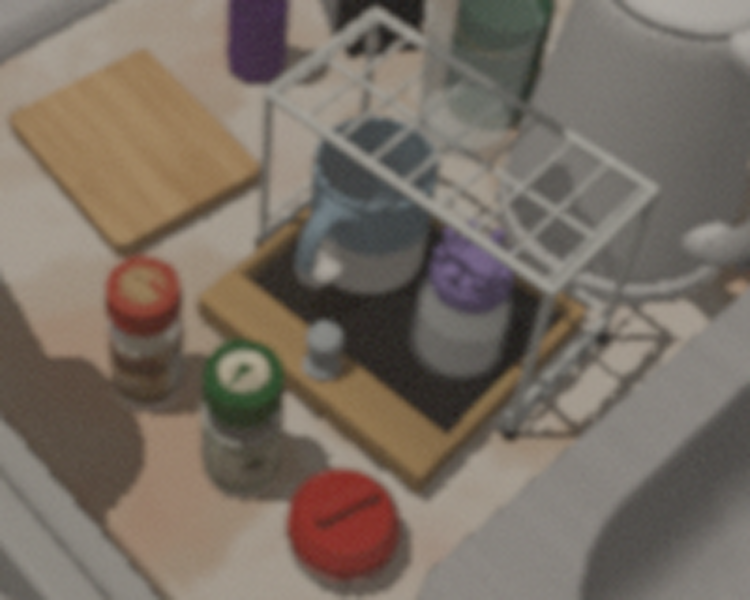

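```bash
cat >> h.py <<'E'
def load(n): return np.load(f'/tmp/{n}.npy',allow_pickle=True).item()
E
python3 - <<'E'
from h import *
c=load('top0');T=T_of(c)
for n,u,v,z in [('red',442,503,.106),('green',591,493,.106),('timer',711,474,.05),('knob',567,361,.065),('b1',47,199,.018),('b2',301,218,.018),('b3',284,424,.018),('b4',28,402,.018),('tr_fl',405,410,.03),('tr_fr',721,381,.03),('salt',643,203,.11),('rfl',372,255,.155),('rfr',782,222,.155),('rbl',358,62,.155),('rbr',764,33,.155)]:
    print(n,np.round(pix2w(c,T,160+u/4-.4,120+v/4-.4,z),4))
c=load('scene0');T=T_of(c)
for n,u,v,z in [('red',144,286,.106),('green',243,370,.106),('timer',345,505,.05),('knob',325,330,.065),('salt',472,248,.112)]:
    print(n,np.round(pix2w(c,T,190+u/3.75-.4,150+v/3.75-.4,z),4))
E
```

```text
red [0.4481 0.0056 0.106 ]
green [ 0.4535 -0.074   0.106 ]
timer [ 0.4645 -0.1489  0.05  ]
knob [ 0.5271 -0.0665  0.065 ]
b1 [0.625  0.2317 0.018 ]
b2 [0.6142 0.0834 0.018 ]
b3 [0.4937 0.0927 0.018 ]
b4 [0.5063 0.2408 0.018 ]
tr_fl [0.5013 0.023  0.03  ]
tr_fr [ 0.5182 -0.1593  0.03  ]
salt [ 0.6094 -0.1032  0.11  ]
rfl [0.575  0.0437 0.155 ]
rfr [ 0.5927 -0.1681  0.155 ]
rbl [0.6758 0.051  0.155 ]
rbr [ 0.692  -0.1606  0.155 ]
red [0.4487 0.0032 0.106 ]
green [ 0.4546 -0.0772  0.106 ]
timer [ 0.464  -0.1549  0.05  ]
knob [ 0.5288 -0.0686  0.065 ]
salt [ 0.6107 -0.1042  0.112 ]
```

```bash
cat >> h.py <<'E'
def plan(*tg):
    """shifts in the tool axes of now to world targets x,y,z,yaw"""
    o=ctrl.get_obs(); M=R.from_euler('xyz',o['tcp_rot'],degrees=True).as_matrix(); y0=o['tcp_rot'][2]
    print('t',round(o['time'],2),'pos',np.round(o['position'],4),np.round(o['tcp_rot'],2),'w',round(o['width'],4))
    for x,y,z,yaw in tg:
        d=np.array([x,y,z])-o['position']; s=M.T@d*1000; dy=(y0-yaw+180)%360-180
        print(np.round(s,1),'twist',round(np.radians(dy),4),'rows',round(max(np.linalg.norm(s)/41.7,abs(dy)/7.16),1))
E
python3 -c "
from h import *
plan((.46,-.04,.23,94.8))"
```

```text
t 0.15 pos [0.2653 0.5928 0.2305] [-179.91   -0.    155.89] w 0.0853
[-436.1 -498.1    1.2] twist 1.0663 rows 15.9
```

Request:
move_arm --targets '[-436,-498,1,1.066,-436,-498,1,1.066,-436,-498,1,1.066,-436,-498,1,1.066,-436,-498,1,1.066,-436,-498,1,1.066,-436,-498,1,1.066,-436,-498,1,1.066,-436,-498,1,1.066,-436,-498,1,1.066]' --fingers 60

```text
time: 0.98
position: [0.3879, 0.1931, 0.2308]
tcp_rot: [180.0, -0.0, 94.6]
wrist_force: [0.4, 0.7, -1.0]
width: 0.0601
gripper_force: 0.0
```

```bash
python3 -c "
from h import *
plan((.46,-.04,.23,94.8))"
```

```text
t 0.98 pos [0.3879 0.1931 0.2308] [ 1.7998e+02 -1.0000e-02  9.4610e+01] w 0.0601
[-238.1   53.1    0.7] twist -0.0033 rows 5.9
```

Request:
move_arm --targets '[-238,53,1,0,-238,53,1,0,-238,53,1,0,-238,53,1,0,-238,53,1,0,-238,53,1,0,-238,53,1,0,-238,53,1,0,-238,53,1,0]'

```text
time: 1.73
position: [0.4603, -0.037, 0.2293]
tcp_rot: [-179.9, -0.0, 94.8]
wrist_force: [0.7, 1.0, -0.2]
width: 0.0599
gripper_force: 0.0
```

```bash
python3 - <<'E'
from h import *
plan((.4484,.0044,.2,94.8))
o=ctrl.get_obs(); c=snap('wrist','w1.png'); c['T']=T_of(c,o); np.save('/tmp/w1.npy',c,allow_pickle=True)
a=cv2.imread('pics/w1.png');cv2.imwrite('pics/w1b.png',cv2.resize(a,(800,600),interpolation=cv2.INTER_CUBIC))
for P in [(.4484,.0044,.106),(.454,-.0756,.106),(.4643,-.152,.05),(.528,-.0675,.065)]:
    print(np.array(w2pix(c,c['T'],P))*800/512)
E
```

```text
t 1.73 pos [ 0.4603 -0.037   0.2293] [-1.7995e+02 -4.0000e-02  9.4810e+01] w 0.0599
[42.3 -8.4 29.4] twist 0.0001 rows 1.3
[381.87555486 221.34613046]
[381.29886403 350.53034609]
[389.31083166 412.32783146]
[487.90924899 325.25592944]
```

View pics/w1b.png

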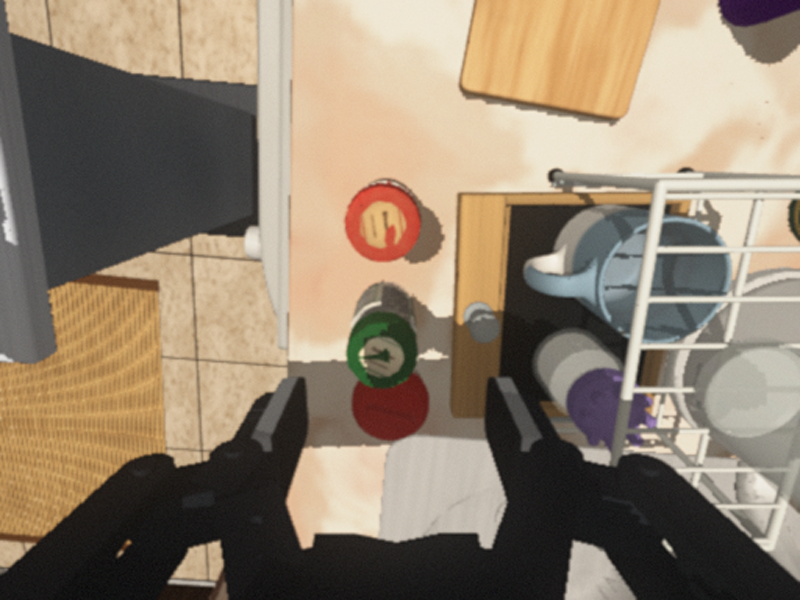

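Wrist view: red cap (383,223), green (382,350) and knob (481,318) match the predictions to about 1 mm. The timer (390,405) is partly hidden, so I'll recheck it later.

Request:
move_arm --targets '[42,-8,30,0,42,-8,60,0,42,-8,60,0,42,-8,100,0,42,-8,140,0,42,-8,179,0,42,-8,179,0,42,-8,179,0]'

```text
time: 2.45
position: [0.4473, 0.0038, 0.0497]
tcp_rot: [-179.7, -0.0, 94.9]
wrist_force: [0.5, 1.3, 0.5]
width: 0.0602
gripper_force: 0.0
```

Request:
move_arm --targets '[0,0,0,0,0,0,0,0,0,0,0,0,0,0,0,0,0,0,0,0,0,0,0,0,0,0,0,0]' --fingers 30

```text
time: 3.03
position: [0.4515, 0.0037, 0.0533]
tcp_rot: [179.7, -0.0, 94.8]
wrist_force: [-1.6, -0.0, 11.3]
width: 0.0427
gripper_force: 61.0
```

```bash
python3 -c "
from h import *
plan((.4484,.0044,.05,94.8),(.42,.255,.05,94.8))"
```

```text
t 3.03 pos [0.4515 0.0037 0.0533] [ 1.7971e+02 -2.0000e-02  9.4810e+01] w 0.0427
[ 0.9 -3.   3.2] twist 0.0002 rows 0.1
[253.  -10.3   3.3] twist 0.0002 rows 6.1
```

Request:
move_arm --targets '[0,0,-25,0,0,0,-50,0,40,0,-50,0,252,-12,-50,0,252,-12,-50,0,252,-12,-50,0,252,-12,-50,0,252,-12,-50,0,252,-12,-50,0,252,-12,-50,0]'

```text
time: 3.87
position: [0.4155, 0.258, 0.102]
tcp_rot: [179.9, -0.2, 95.2]
wrist_force: [0.3, -0.6, -1.4]
width: 0.0431
gripper_force: 61.3
```

```bash
python3 -c "
from h import *
plan((.42,.255,.056,94.8));print(ctrl.get_obs()['wrist_force'])"
```

```text
t 3.87 pos [0.4155 0.258  0.102 ] [ 1.7988e+02 -1.6000e-01  9.5220e+01] w 0.0431
[-3.6  4.1 46. ] twist 0.0073 rows 1.1
[ 0.31597469 -0.62265473 -1.3747399 ]
```

Request:
move_arm --targets '[-2,4,20,0,-2,4,40,0,-2,4,45,0,-2,4,47,0,-2,4,48,0,-2,4,49,0,-2,4,49,0,-2,4,49,0]'

```text
time: 4.53
position: [0.4195, 0.2502, 0.0534]
tcp_rot: [-179.9, 0.1, 94.7]
wrist_force: [-4.9, -3.8, 11.1]
width: 0.0432
gripper_force: 62.6
```

Request:
move_arm --targets '[0,0,0,0,0,0,0,0,0,0,0,0,0,0,0,0,0,0,-25,0,0,0,-60,0,0,0,-95,0,0,0,-95,0]' --fingers 60

```text
time: 5.2
position: [0.4242, 0.2544, 0.1529]
tcp_rot: [179.5, -0.3, 94.8]
wrist_force: [0.3, 0.5, 0.3]
width: 0.06
gripper_force: 0.0
```

```bash
python3 -c "
from h import *
plan((.456,-.0756,.15,94.8),(.456,-.0756,.05,94.8))
c=snap('top','t1.png');a=cv2.imread('pics/t1.png')[160:300,140:340];cv2.imwrite('pics/t1c.png',cv2.resize(a,(800,560),interpolation=cv2.INTER_CUBIC))"
```

```text
t 5.2 pos [0.4242 0.2544 0.1529] [179.47  -0.3   94.8 ] w 0.06
[-331.5    4.     1.2] twist -0.0 rows 8.0
[-332.     3.1  101.2] twist -0.0 rows 8.3
```

View pics/t1c.png

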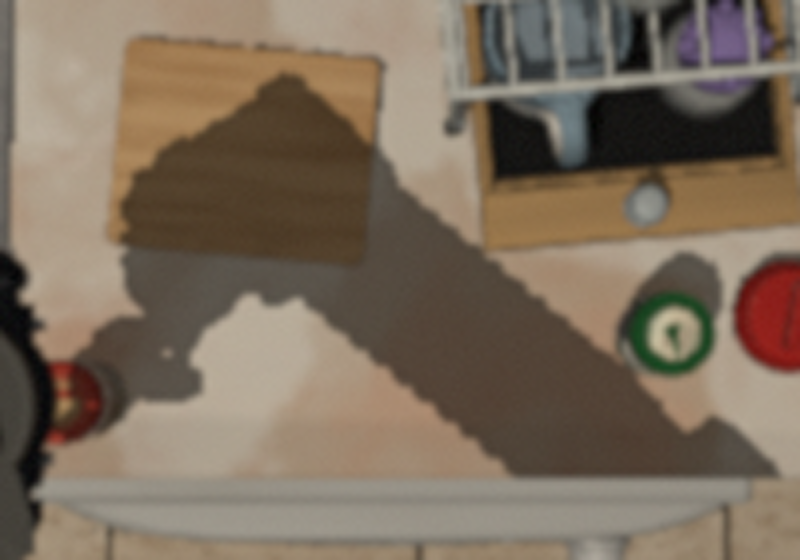

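The red jar stands upright at (62,400). Now the green jar, with x offset by +3 mm as the red grip showed.

Request:
move_arm --targets '[-331,4,0,0,-331,4,0,0,-331,4,0,0,-331,4,0,0,-331,4,0,0,-331,4,0,0,-331,4,0,0,-331,4,0,0,-331,4,0,0,-331,4,0,0]'

```text
time: 6.08
position: [0.4513, -0.0803, 0.146]
tcp_rot: [-179.9, 0.0, 94.5]
wrist_force: [-0.3, -0.4, -0.2]
width: 0.0603
gripper_force: 0.0
```

```bash
python3 -c "
from h import *
plan((.457,-.0756,.05,94.8))"
```

```text
t 6.08 pos [ 0.4513 -0.0803  0.146 ] [-1.7992e+02  4.0000e-02  9.4460e+01] w 0.0603
[ 4.4  6.1 95.9] twist -0.0059 rows 2.3
```

Request:
move_arm --targets '[0,0,0,0,0,0,0,0,0,0,0,0]'

```text
time: 6.33
position: [0.4519, -0.0758, 0.1463]
tcp_rot: [-180.0, -0.0, 95.0]
wrist_force: [-0.0, 0.6, -1.3]
width: 0.0601
gripper_force: 0.0
```

```bash
python3 -c "
from h import *
plan((.457,-.0756,.05,94.8))"
```

```text
t 6.33 pos [ 0.4519 -0.0758  0.1463] [-1.7996e+02 -3.0000e-02  9.4980e+01] w 0.0601
[-0.3  5.2 96.3] twist 0.0032 rows 2.3
```

Request:
move_arm --targets '[0,5,0,0,0,5,30,0,0,5,60,0,0,5,96,0,0,5,96,0,0,5,96,0,0,5,96,0]'

```text
time: 6.92
position: [0.458, -0.0769, 0.0518]
tcp_rot: [179.9, 0.0, 94.9]
wrist_force: [0.3, -0.1, 0.0]
width: 0.0599
gripper_force: 0.0
```

Request:
move_arm --targets '[0,0,0,0,0,0,0,0,0,0,0,0,0,0,0,0,0,0,0,0,0,0,0,0]' --fingers 30

```text
time: 7.42
position: [0.4589, -0.0772, 0.0527]
tcp_rot: [179.8, 0.0, 94.8]
wrist_force: [-1.2, 0.3, 8.6]
width: 0.0445
gripper_force: 59.4
```

```bash
python3 -c "
from h import *
plan((.42,.188,.05,94.8))"
```

```text
t 7.42 pos [ 0.4589 -0.0772  0.0527] [1.7976e+02 2.0000e-02 9.4810e+01] w 0.0445
[267.5 -16.6   2.5] twist 0.0001 rows 6.4
```

Request:
move_arm --targets '[0,0,-25,0,0,0,-50,0,40,-3,-50,0,80,-6,-50,0,120,-10,-50,0,160,-12,-50,0,200,-16,-50,0,240,-16,-50,0,267,-16,-50,0,267,-16,-50,0]'

```text
time: 8.25
position: [0.4183, 0.1951, 0.102]
tcp_rot: [179.8, -0.3, 95.3]
wrist_force: [0.3, -0.1, -0.9]
width: 0.0443
gripper_force: 60.3
```

Request:
move_arm --targets '[0,0,0,0,0,0,0,0,0,0,20,0,0,0,40,0,0,0,46,0,0,0,47,0,0,0,48,0,0,0,49,0,0,0,49,0]'

```text
time: 9.0
position: [0.4195, 0.1875, 0.0524]
tcp_rot: [179.9, -0.0, 94.8]
wrist_force: [0.0, -0.5, -0.6]
width: 0.0441
gripper_force: 60.3
```

```bash
python3 -c "
from h import *
plan((.42,.188,.053,94.8))"
```

```text
t 9.0 pos [0.4195 0.1875 0.0524] [ 1.7992e+02 -3.0000e-02  9.4770e+01] w 0.0441
[ 0.4  0.6 -0.6] twist -0.0005 rows 0.0
```

Request:
move_arm --targets '[0,0,1,0,0,0,2,0,0,0,2,0]'

```text
time: 9.25
position: [0.4194, 0.188, 0.052]
tcp_rot: [179.9, -0.1, 94.8]
wrist_force: [-5.7, -2.4, 21.9]
width: 0.0441
gripper_force: 61.4
```

Request:
move_arm --targets '[0,0,0,0,0,0,0,0,0,0,0,0,0,0,0,0,0,0,-25,0,0,0,-60,0,0,0,-95,0,0,0,-95,0,0,0,-95,0]' --fingers 60

```text
time: 10.0
position: [0.4204, 0.1885, 0.1467]
tcp_rot: [179.7, -0.1, 94.8]
wrist_force: [0.4, -0.0, -0.1]
width: 0.0604
gripper_force: 0.0
```

```bash
python3 -c "
from h import *
plan((.4643,-.1,.15,94.8))"
```

```text
t 10.0 pos [0.4204 0.1885 0.1467] [ 1.7974e+02 -1.2000e-01  9.4820e+01] w 0.0604
[-291.2   19.6   -3.8] twist 0.0003 rows 7.0
```

Request:
move_arm --targets '[-331,23,-54,-1.571,-331,23,-54,-1.571,-331,23,-54,-1.571,-331,23,-54,-1.571,-331,23,-54,-1.571,-331,23,-54,-1.571,-331,23,-54,-1.571,-331,23,-54,-1.571,-331,23,-54,-1.571,-331,23,-54,-1.571]' --fingers 85

```text
time: 10.83
position: [0.4688, -0.145, 0.198]
tcp_rot: [-179.9, -0.0, 156.7]
wrist_force: [0.8, -1.0, 0.0]
width: 0.085
gripper_force: 0.0
```

```bash
python3 -c "
from h import *
plan((.4643,-.14,.2,184.8))"
```

```text
t 10.83 pos [ 0.4688 -0.145   0.198 ] [-1.7989e+02 -2.0000e-02  1.5665e+02] w 0.085
[ 6.1  2.8 -2. ] twist -0.4913 rows 3.9
```

Request:
move_arm --targets '[4,2,0,-0.47,4,2,0,-0.47,4,2,0,-0.47,4,2,0,-0.47,4,2,0,-0.47,4,2,0,-0.47,4,2,0,-0.47]'

```text
time: 11.42
position: [0.466, -0.1368, 0.1979]
tcp_rot: [180.0, -0.1, -176.6]
wrist_force: [0.7, -0.7, -0.9]
width: 0.0853
gripper_force: 0.0
```

```bash
python3 - <<'E'
from h import *
plan((.4643,-.153,.008,184.8))
o=ctrl.get_obs(); c=snap('wrist','w2.png'); c['T']=T_of(c,o); np.save('/tmp/w2.npy',c,allow_pickle=True)
a=cv2.imread('pics/w2.png');cv2.imwrite('pics/w2b.png',cv2.resize(a,(800,600),interpolation=cv2.INTER_CUBIC))
for P in [(.4643,-.152,.04),(.528,-.0675,.065)]:
    print(np.array(w2pix(c,c['T'],P))*800/512)
E
```

```text
t 11.42 pos [ 0.466  -0.1368  0.1979] [ 1.7998e+02 -9.0000e-02 -1.7664e+02] w 0.0853
[  2.4 -16.2 189.9] twist -0.0251 rows 4.6
[375.14648038 277.08294036]
[496.17453091 386.23704035]
```

View pics/w2b.png

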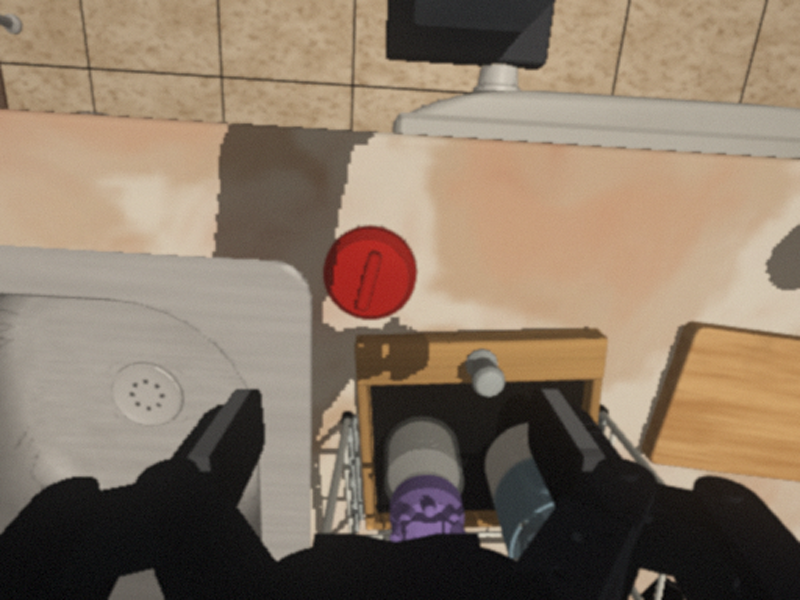

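```bash
python3 - <<'E'
from h import *
plan((.4643,-.153,.008,184.8))
o=ctrl.get_obs(); c=imaging.camera('wrist'); T=T_of(c,o)
im=c['image'].astype(int); m=((im[...,0]>110)&(im[...,1]<60)&(im[...,2]<60)).astype('uint8')
n,l,s,ce=cv2.connectedComponentsWithStats(m); i=1+s[1:,4].argmax(); print(s[i],ce[i])
x,y,w,h,_=s[i]
for z in(.03,.04,.05): print(z,pix2w(c,T,x+w/2-.5,y+h/2-.5,z))
print(pix2w(c,T,487*.64,380*.64,.065))
plan((.4643,-.153,.008,184.8))
E
```

```text
t 11.47 pos [ 0.4661 -0.1367  0.198 ] [ 1.7998e+02 -7.0000e-02 -1.7660e+02] w 0.0851
[  2.6 -16.2 190. ] twist -0.0244 rows 4.6
[ 212  145   54   59 2471] [238.11978956 173.84419263]
0.03 [ 0.46346549 -0.15419866  0.03      ]
0.04 [ 0.46106158 -0.15383514  0.04      ]
0.05 [ 0.45865766 -0.15347162  0.05      ]
[ 0.52403038 -0.07404391  0.065     ]
t 11.52 pos [ 0.4663 -0.1368  0.1982] [ 1.7999e+02 -4.0000e-02 -1.7657e+02] w 0.085
[  2.8 -16.1 190.2] twist -0.0239 rows 4.6
```

Request:
move_arm --targets '[3,-18,40,0.12,3,-18,60,0.24,3,-18,80,0.36,3,-18,95,0.48,3,-18,95,0.6,3,-18,95,0.72,3,-18,95,0.761,3,-18,95,0.761,3,-18,95,0.761]' --fingers 80

```text
time: 12.27
position: [0.4648, -0.1548, 0.1036]
tcp_rot: [-180.0, 0.0, 140.0]
wrist_force: [0.4, -0.2, 0.3]
width: 0.0801
gripper_force: 0.0
```

```bash
python3 - <<'E'
from h import *
plan((.4645,-.1545,.010,139.8))
E
```

```text
t 12.27 pos [ 0.4648 -0.1548  0.1036] [-179.99    0.    140.01] w 0.0801
[ 0.4  0.1 93.6] twist 0.0036 rows 2.2
```

Request:
move_arm --targets '[0,0,25,0,0,0,50,0,0,0,75,0,0,0,88,0,0,0,92,0,0,0,92,0,0,0,92,0]'

```text
time: 12.85
position: [0.465, -0.1553, 0.0121]
tcp_rot: [180.0, 0.0, 139.9]
wrist_force: [-0.4, 0.1, 0.4]
width: 0.08
gripper_force: 0.0
```

Request:
move_arm --targets '[0,0,0,0,0,0,0,0,0,0,0,0,0,0,0,0,0,0,0,0,0,0,0,0]' --fingers 50

```text
time: 13.35
position: [0.4658, -0.1554, 0.0133]
tcp_rot: [179.9, 0.1, 139.9]
wrist_force: [-0.7, -0.9, 5.9]
width: 0.0642
gripper_force: 65.5
```

```bash
python3 - <<'E'
from h import *
plan((.4645,-.1545,.06,139.8),(.418,.105,.06,94.8))
E
```

```text
t 13.35 pos [ 0.4658 -0.1554  0.0133] [1.7993e+02 1.3000e-01 1.3994e+02] w 0.0642
[  1.4  -0.1 -46.7] twist 0.0024 rows 1.1
[204.1 168.6 -47. ] twist 0.7878 rows 6.4
```

Request:
move_arm --targets '[0,0,-25,0,0,0,-47,0,30,25,-47,0.12,60,50,-47,0.24,90,75,-47,0.36,120,100,-47,0.48,150,125,-47,0.6,180,150,-47,0.72,204,168,-47,0.788,204,168,-47,0.788]'

```text
time: 14.18
position: [0.4151, 0.1138, 0.0593]
tcp_rot: [180.0, -0.2, 95.2]
wrist_force: [-0.4, 0.2, -1.2]
width: 0.0645
gripper_force: 66.4
```

Request:
move_arm --targets '[0,0,0,0,0,0,0,0,0,0,0,0]'

```text
time: 14.43
position: [0.4172, 0.1038, 0.0591]
tcp_rot: [179.9, -0.0, 94.7]
wrist_force: [0.3, 0.5, -1.6]
width: 0.0641
gripper_force: 66.4
```

```bash
python3 - <<'E'
from h import *
plan((.418,.105,.0133,94.8))
E
```

```text
t 14.43 pos [0.4172 0.1038 0.0591] [179.94  -0.    94.71] w 0.0641
[ 1.2  0.8 45.8] twist -0.0016 rows 1.1
```

Request:
move_arm --targets '[1,1,20,0,1,1,40,0,1,1,44,0,1,1,45,0,1,1,46,0,1,1,46,0,1,1,46,0]'

```text
time: 15.02
position: [0.4169, 0.104, 0.0133]
tcp_rot: [-179.9, 0.0, 94.6]
wrist_force: [-4.4, -2.4, 6.1]
width: 0.0644
gripper_force: 67.2
```

Request:
move_arm --targets '[0,0,0,0,0,0,0,0,0,0,0,0,0,0,0,0,0,0,-20,0,0,0,-55,0,0,0,-90,0,0,0,-130,0,0,0,-130,0]' --fingers 80

```text
time: 15.77
position: [0.4221, 0.1069, 0.1488]
tcp_rot: [179.4, -0.2, 94.7]
wrist_force: [1.0, 0.2, 0.1]
width: 0.08
gripper_force: 0.0
```

```bash
python3 - <<'E'
from h import *
plan((.53,-.0675,.14,184.8))
E
```

```text
t 15.77 pos [0.4221 0.1069 0.1488] [179.41  -0.23  94.72] w 0.08
[-182.7   93.     9. ] twist -1.5721 rows 12.6
```

Request:
move_arm --targets '[-183,92,0,-1.572,-183,92,0,-1.572,-183,92,0,-1.572,-183,92,0,-1.572,-183,92,0,-1.572,-183,92,0,-1.572,-183,92,0,-1.572,-183,92,0,-1.572,-183,92,0,-1.572,-183,92,0,-1.572]' --fingers 50

```text
time: 16.6
position: [0.5244, -0.0693, 0.1424]
tcp_rot: [-180.0, -0.0, 161.3]
wrist_force: [-0.1, -0.6, -0.8]
width: 0.0503
gripper_force: 0.0
```

```bash
python3 - <<'E'
from h import *
plan((.529,-.068,.12,184.8))
E
```

```text
t 16.6 pos [ 0.5244 -0.0693  0.1424] [-1.7998e+02 -2.0000e-02  1.6127e+02] w 0.0503
[-4.   2.7 22.4] twist -0.4108 rows 3.3
```

Request:
move_arm --targets '[-4,3,22,-0.12,-4,3,22,-0.24,-4,3,22,-0.36,-4,3,22,-0.411,-4,3,22,-0.411,-4,3,22,-0.411,-4,3,22,-0.411]'

```text
time: 17.18
position: [0.5292, -0.0674, 0.1207]
tcp_rot: [-180.0, 0.0, -175.6]
wrist_force: [-0.3, 0.7, -0.7]
width: 0.0498
gripper_force: 0.0
```

```bash
python3 - <<'E'
from h import *
plan((.529,-.068,.035,184.8))
o=ctrl.get_obs(); c=snap('wrist','w3.png'); c['T']=T_of(c,o)
a=cv2.imread('pics/w3.png');cv2.imwrite('pics/w3b.png',cv2.resize(a,(800,600),interpolation=cv2.INTER_CUBIC))
for P in [(.529,-.068,.065)]:
    print(np.array(w2pix(c,c['T'],P))*800/512)
E
```

```text
t 17.18 pos [ 0.5292 -0.0674  0.1207] [-179.99    0.   -175.61] w 0.0498
[ 0.3 -0.6 85.7] twist -0.0071 rows 2.1
[397.47100572 335.47518474]
```

View pics/w3b.png

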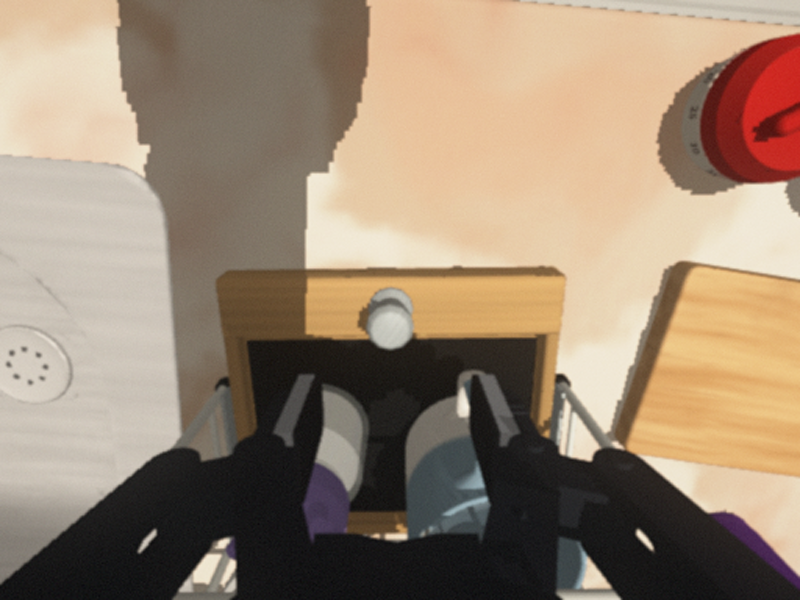

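The knob top at (391,327) is about 4 mm nearer and 3 mm right of the prediction, so I correct that and descend.

Request:
move_arm --targets '[3,-3,10,0,3,-3,30,0,3,-3,60,0,3,-3,82,0,3,-3,85,0,3,-3,85,0]'

```text
time: 17.73
position: [0.5246, -0.0705, 0.0339]
tcp_rot: [180.0, -0.2, -175.5]
wrist_force: [-0.6, -1.0, -0.8]
width: 0.05
gripper_force: 0.0
```

Request:
move_arm --targets '[0,0,0,0,0,0,0,0,0,0,0,0,0,0,0,0,0,0,0,0,0,0,0,0]' --fingers 5

```text
time: 18.23
position: [0.5278, -0.0705, 0.0372]
tcp_rot: [-180.0, 0.2, -175.5]
wrist_force: [-1.7, 0.5, 7.7]
width: 0.0202
gripper_force: 58.7
```

```bash
python3 - <<'E'
from h import *
o=ctrl.get_obs();p=o['position'];a=np.radians(4.8)
plan((p[0]-.117*np.cos(a),p[1]-.117*np.sin(a),p[2],184.8))
E
```

```text
t 18.23 pos [ 0.5278 -0.0705  0.0372] [-1.7998e+02  1.6000e-01 -1.7549e+02] w 0.0202
[117.   -0.6  -0.3] twist -0.0051 rows 2.8
```

Gripped (width 20 mm). Pull slowly.

Request:
move_arm --targets '[6,0,0,0,18,0,0,0,32,0,0,0,46,0,0,0,60,0,0,0,74,0,0,0,88,0,0,0,100,0,0,0,110,0,0,0,116,0,0,0]'

```text
time: 19.07
position: [0.4131, -0.0807, 0.0372]
tcp_rot: [-179.9, 0.4, -175.5]
wrist_force: [23.2, 1.8, -11.8]
width: 0.0201
gripper_force: 59.1
```

Request:
move_arm --targets '[2,0,0,0,3,0,0,0,3,0,0,0,3,0,0,0]'

```text
time: 19.4
position: [0.4132, -0.0807, 0.0372]
tcp_rot: [-179.8, 0.6, -175.5]
wrist_force: [9.2, -1.7, -3.0]
width: 0.0203
gripper_force: 60.6
```

Travel is 115 mm, fully out. Release and look.

Request:
move_arm --targets '[0,0,0,0,0,0,0,0,0,0,0,0,0,0,0,0,0,0,-25,0,0,0,-60,0,0,0,-100,0,0,0,-140,0,0,0,-165,0,0,0,-165,0]' --fingers 50

```text
time: 20.23
position: [0.4111, -0.0802, 0.2058]
tcp_rot: [-180.0, 0.5, -175.5]
wrist_force: [0.5, 0.1, 0.1]
width: 0.0501
gripper_force: 0.0
```

```bash
python3 - <<'E'
from h import *
plan((.497,-.113,.2,94.8))
c=snap('top','t2.png')
a=c['image'][120:260,160:360,::-1];cv2.imwrite('pics/t2c.png',cv2.resize(a,(800,560),interpolation=cv2.INTER_CUBIC))
np.save('/tmp/t2.npy',c,allow_pickle=True)
E
```

```text
t 20.23 pos [ 0.4111 -0.0802  0.2058] [-179.96    0.55 -175.5 ] w 0.0501
[-83.  -39.4   6.6] twist 1.5656 rows 12.5
```

View pics/t2c.png

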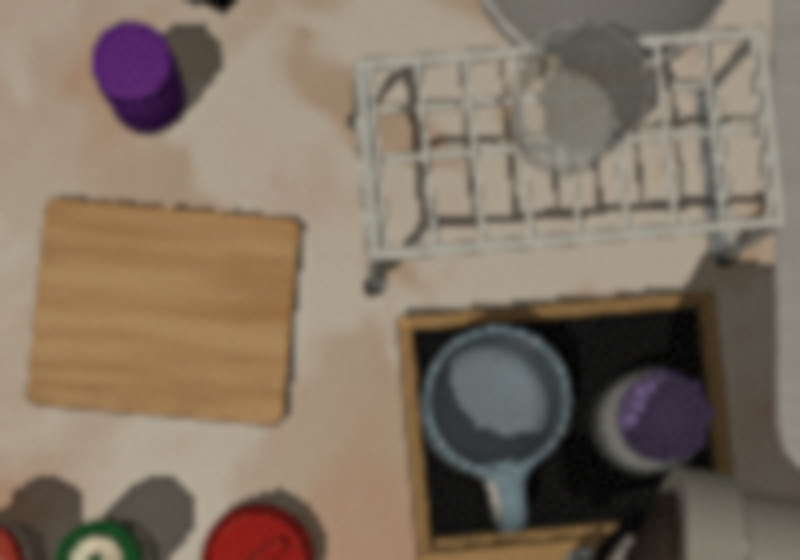

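```bash
python3 - <<'E'
from h import *
c=load('t2');T=T_of(c)
for u,v,z in[(665,416,.108),(650,425,.082)]: print(pix2w(c,T,160+u/4-.4,120+v/4-.4,z))
E
```

```text
[ 0.49452695 -0.11388214  0.108     ]
[ 0.49075522 -0.10982426  0.082     ]
```

Request:
move_arm --targets '[-81,-40,0,1.566,-81,-40,0,1.566,-81,-40,0,1.566,-81,-40,0,1.566,-81,-40,0,1.566,-81,-40,0,1.566,-81,-40,0,1.566,-81,-40,0,1.566,-81,-40,0,1.566,-81,-40,0,1.566]' --fingers 72

```text
time: 21.12
position: [0.4902, -0.1132, 0.1988]
tcp_rot: [-179.8, -0.1, 112.5]
wrist_force: [0.7, 0.8, 0.2]
width: 0.0723
gripper_force: 0.0
```

```bash
python3 - <<'E'
from h import *
plan((.495,-.114,.2,94.8))
E
```

```text
t 21.12 pos [ 0.4902 -0.1132  0.1988] [-1.7981e+02 -8.0000e-02  1.1253e+02] w 0.0723
[-2.6  4.1 -1.2] twist 0.3094 rows 2.5
```

Request:
move_arm --targets '[-3,4,0,0.12,-3,4,0,0.24,-3,4,0,0.31,-3,4,0,0.31,-3,4,0,0.31,-3,4,0,0.31,-3,4,0,0.31]'

```text
time: 21.7
position: [0.4962, -0.1144, 0.2001]
tcp_rot: [-179.9, -0.0, 95.2]
wrist_force: [0.3, -0.1, 0.2]
width: 0.0719
gripper_force: 0.0
```

```bash
python3 - <<'E'
from h import *
plan((.495,-.114,.2,94.8))
o=ctrl.get_obs(); c=snap('wrist','w4.png'); c['T']=T_of(c,o); np.save('/tmp/w4.npy',c,allow_pickle=True)
a=cv2.imread('pics/w4.png');cv2.imwrite('pics/w4b.png',cv2.resize(a,(800,600),interpolation=cv2.INTER_CUBIC))
for P in [(.495,-.114,.108)]:
    print(np.array(w2pix(c,c['T'],P))*800/512)
E
```

```text
t 21.7 pos [ 0.4962 -0.1144  0.2001] [-1.7995e+02 -1.0000e-02  9.5220e+01] w 0.0719
[ 0.6 -1.2  0.1] twist 0.0073 rows 0.1
[394.44655399 307.17681776]
```

View pics/w4b.png

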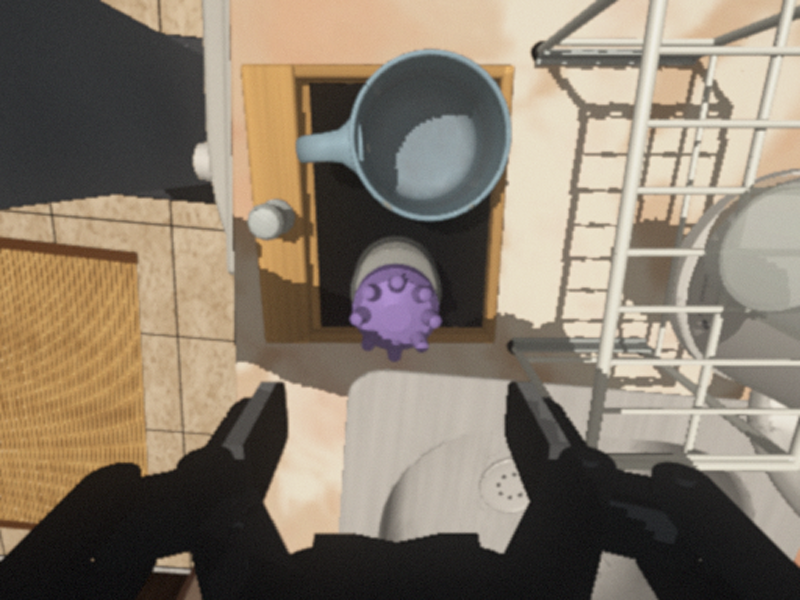

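Lilac cap centred at (397,310) as predicted, mug well clear. Descend onto the cap.

Request:
move_arm --targets '[0,-1,30,0,0,-1,60,0,0,-1,90,0,0,-1,110,0,0,-1,117,0,0,-1,117,0,0,-1,117,0]'

```text
time: 22.33
position: [0.496, -0.115, 0.0841]
tcp_rot: [180.0, 0.0, 95.1]
wrist_force: [0.1, 0.1, 0.1]
width: 0.0721
gripper_force: 0.0
```

Request:
move_arm --targets '[0,0,0,0,0,0,0,0,0,0,0,0,0,0,0,0,0,0,0,0,0,0,0,0]' --fingers 30

```text
time: 22.83
position: [0.4971, -0.1149, 0.0855]
tcp_rot: [179.8, 0.0, 95.1]
wrist_force: [-1.0, 1.0, 5.2]
width: 0.0473
gripper_force: 60.8
```

Request:
move_arm --targets '[0,0,-10,0,0,0,-30,0,0,0,-30,0,0,0,-30,0]'

```text
time: 23.17
position: [0.497, -0.1146, 0.1153]
tcp_rot: [179.8, 0.0, 95.1]
wrist_force: [0.4, -0.1, -1.2]
width: 0.0468
gripper_force: 62.1
```

```bash
python3 - <<'E'
from h import *
plan((.47,.05,.24,94.8),(.56,.162,.24,94.8))
E
```

```text
t 23.17 pos [ 0.497  -0.1146  0.1153] [1.7978e+02 2.0000e-02 9.5150e+01] w 0.0468
[ 166.4  -11.7 -124.8] twist 0.0061 rows 5.0
[ 269.8   88.  -124.5] twist 0.0061 rows 7.4
```

Request:
move_arm --targets '[0,0,-30,0,0,0,-65,0,10,0,-100,0,40,0,-110,0,75,-6,-110,0,110,-6,-110,0,145,-6,-110,0,180,-6,-110,0,215,-6,-110,0,235,10,-110,0]'

```text
time: 24.0
position: [0.4807, 0.1247, 0.2228]
tcp_rot: [-179.8, -0.1, 95.4]
wrist_force: [-0.2, -0.2, -2.6]
width: 0.0472
gripper_force: 62.5
```

```bash
python3 - <<'E'
from h import *
plan((.56,.162,.225,94.8))
E
```

```text
t 24.0 pos [0.4807 0.1247 0.2228] [-1.7977e+02 -1.2000e-01  9.5400e+01] w 0.0472
[29.7 82.4 -2.5] twist 0.0104 rows 2.1
```

Request:
move_arm --targets '[14,30,0,0,28,60,0,0,35,78,0,0,35,78,0,0,35,78,0,0,35,78,30,0,35,78,60,0,35,78,90,0,35,78,110,0,35,78,110,0]'

```text
time: 24.83
position: [0.554, 0.1602, 0.109]
tcp_rot: [-179.4, 0.2, 95.1]
wrist_force: [-1.0, 0.4, -2.9]
width: 0.0472
gripper_force: 62.7
```

```bash
python3 - <<'E'
from h import *
plan((.560,.162,.0875,94.8))
E
```

```text
t 24.83 pos [0.554  0.1602 0.109 ] [-1.7945e+02  1.5000e-01  9.5090e+01] w 0.0472
[ 1.3  6.3 21.4] twist 0.005 rows 0.5
```

Request:
move_arm --targets '[0,0,0,0,0,0,0,0,0,0,0,0]'

```text
time: 25.08
position: [0.5604, 0.1623, 0.1157]
tcp_rot: [179.8, -0.0, 95.1]
wrist_force: [0.7, -0.6, -1.5]
width: 0.0471
gripper_force: 62.7
```

```bash
python3 - <<'E'
from h import *
plan((.561,.162,.0875,95.1))
E
```

```text
t 25.08 pos [0.5604 0.1623 0.1157] [ 1.7982e+02 -5.0000e-02  9.5110e+01] w 0.0471
[-0.3  0.5 28.2] twist 0.0001 rows 0.7
```

Request:
move_arm --targets '[0,1,12,0,0,1,22,0,0,1,25,0,0,1,26,0,0,1,27,0,0,1,28,0,0,1,28,0,0,1,28,0]'

```text
time: 25.75
position: [0.5593, 0.1623, 0.0872]
tcp_rot: [-179.9, -0.0, 95.1]
wrist_force: [-7.2, -1.8, 17.4]
width: 0.0475
gripper_force: 64.6
```

Request:
move_arm --targets '[0,0,0,0,0,0,0,0,0,0,0,0,0,0,0,0,0,0,-20,0,0,0,-50,0,0,0,-85,0,0,0,-110,0,0,0,-110,0,0,0,-110,0]' --fingers 72

```text
time: 26.58
position: [0.5614, 0.1627, 0.1973]
tcp_rot: [179.8, -0.1, 95.1]
wrist_force: [0.5, 0.4, 0.1]
width: 0.0719
gripper_force: 0.0
```

```bash
python3 - <<'E'
from h import *
plan((.42,-.0805,.2,184.6))
c=snap('wrist','w5.png')
cv2.imwrite('pics/w5b.png',cv2.resize(c['image'][:,:,::-1],(800,600),interpolation=cv2.INTER_CUBIC))
E
```

```text
t 26.58 pos [0.5614 0.1627 0.1973] [ 1.7979e+02 -7.0000e-02  9.5130e+01] w 0.0719
[-229.5 -162.6   -3.6] twist -1.5615 rows 12.5
```

View pics/w5b.png

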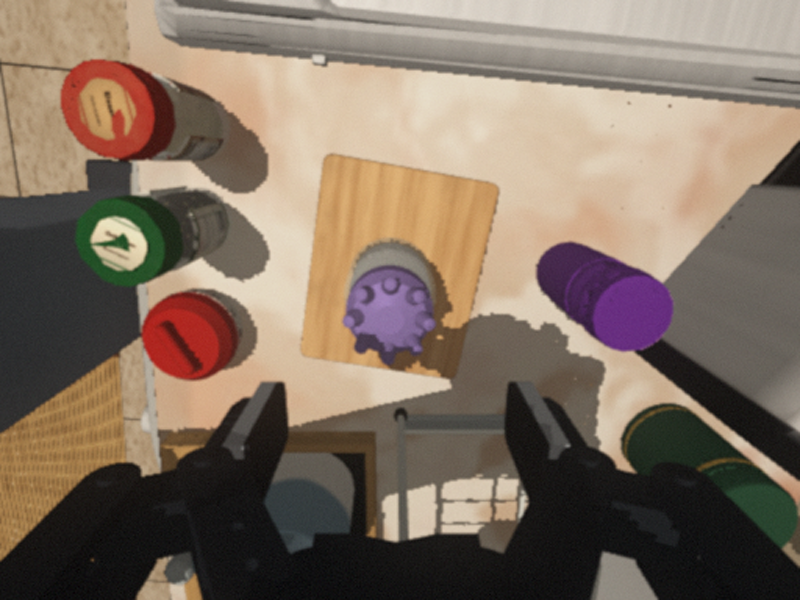

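The salt stands upright at (392,290) on the board, jars and timer upright on the side. Next, back to the knob.

Request:
move_arm --targets '[-229,-170,0,-1.561,-229,-170,0,-1.561,-229,-170,0,-1.561,-229,-170,0,-1.561,-229,-170,0,-1.561,-229,-170,0,-1.561,-229,-170,0,-1.561,-229,-170,0,-1.561,-229,-170,0,-1.561,-229,-170,0,-1.561]' --fingers 50

```text
time: 27.47
position: [0.4096, -0.0817, 0.1943]
tcp_rot: [-180.0, -0.2, 166.1]
wrist_force: [0.3, -0.1, -0.3]
width: 0.0501
gripper_force: 0.0
```

```bash
python3 - <<'E'
from h import *
plan((.413,-.0807,.12,184.6))
E
```

```text
t 27.47 pos [ 0.4096 -0.0817  0.1943] [-1.7997e+02 -1.5000e-01  1.6613e+02] w 0.0501
[-3.3  1.8 74.3] twist -0.3224 rows 2.6
```

Request:
move_arm --targets '[-3,1,20,-0.12,-3,1,50,-0.24,-3,1,74,-0.32,-3,1,74,-0.32,-3,1,74,-0.32,-3,1,74,-0.32]'

```text
time: 27.97
position: [0.4143, -0.081, 0.1218]
tcp_rot: [-180.0, -0.1, -175.9]
wrist_force: [-1.0, -0.1, -0.1]
width: 0.05
gripper_force: 0.0
```

```bash
python3 - <<'E'
from h import *
plan((.413,-.0807,.036,184.6))
E
```

```text
t 27.97 pos [ 0.4143 -0.081   0.1218] [-1.7998e+02 -5.0000e-02 -1.7592e+02] w 0.05
[ 1.2  0.4 85.8] twist -0.0091 rows 2.1
```

Request:
move_arm --targets '[1,0,30,0,1,0,60,0,1,0,80,0,1,0,85,0,1,0,85,0,1,0,85,0]'

```text
time: 28.47
position: [0.4146, -0.0811, 0.0378]
tcp_rot: [-180.0, 0.1, -175.8]
wrist_force: [0.3, -0.1, 0.1]
width: 0.0499
gripper_force: 0.0
```

Request:
move_arm --targets '[0,0,0,0,0,0,0,0,0,0,0,0,0,0,0,0,0,0,0,0,0,0,0,0]' --fingers 5

```text
time: 28.97
position: [0.4149, -0.0806, 0.0382]
tcp_rot: [180.0, 0.2, -175.8]
wrist_force: [-1.2, 1.8, 9.8]
width: 0.0203
gripper_force: 58.3
```

```bash
python3 - <<'E'
from h import *
p=ctrl.get_obs()['position']
plan((.528,-.0705,p[2],184.6))
E
```

```text
t 28.97 pos [ 0.4149 -0.0806  0.0382] [ 1.7998e+02  1.7000e-01 -1.7576e+02] w 0.0203
[-113.6    1.7    0.3] twist -0.0063 rows 2.7
```

Request:
move_arm --targets '[-6,0,0,0,-18,0,0,0,-32,0,0,0,-46,0,0,0,-60,1,0,0,-74,1,0,0,-88,1,0,0,-100,1,0,0,-108,1,0,0,-113,1,0,0]'

```text
time: 29.8
position: [0.5275, -0.0706, 0.0382]
tcp_rot: [179.9, 0.1, -175.7]
wrist_force: [-3.4, 2.4, 8.8]
width: 0.0207
gripper_force: 58.9
```

Request:
move_arm --targets '[-2,0,0,0,-4,0,0,0,-4,0,0,0,-4,0,0,0]'

```text
time: 30.13
position: [0.529, -0.0704, 0.0382]
tcp_rot: [179.9, -0.1, -175.8]
wrist_force: [-7.0, 1.7, 12.1]
width: 0.02
gripper_force: 59.6
```

Request:
move_arm --targets '[-2,0,0,0,-4,0,0,0,-4,0,0,0,-4,0,0,0]'

```text
time: 30.47
position: [0.529, -0.0704, 0.0381]
tcp_rot: [179.8, -0.5, -175.8]
wrist_force: [-16.3, 2.8, 24.6]
width: 0.02
gripper_force: 60.9
```

Request:
move_arm --targets '[4,0,0,0,4,0,0,0]'

```text
time: 30.63
position: [0.5291, -0.0704, 0.0382]
tcp_rot: [179.9, -0.0, -175.8]
wrist_force: [-6.2, 1.3, 10.7]
width: 0.0199
gripper_force: 59.8
```

It hit the stop, so the tray is home. Release, rise, and go for the timer.

Request:
move_arm --targets '[0,0,0,0,0,0,0,0,0,0,0,0,0,0,0,0,0,0,-30,0,0,0,-70,0,0,0,-110,0,0,0,-110,0]' --fingers 50

```text
time: 31.3
position: [0.5353, -0.0723, 0.1539]
tcp_rot: [-179.9, 0.7, -175.8]
wrist_force: [1.0, -0.9, 0.3]
width: 0.0499
gripper_force: 0.0
```

```bash
python3 - <<'E'
from h import *
plan((.417,.104,.145,94.7))
E
```

```text
t 31.3 pos [ 0.5353 -0.0723  0.1539] [-179.9    0.7 -175.8] w 0.0499
[105.2 184.5   7.3] twist 1.562 rows 12.5
```

Request:
move_arm --targets '[100,184,0,1.562,100,184,0,1.562,100,184,0,1.562,100,184,0,1.562,100,184,0,1.562,100,184,0,1.562,100,184,0,1.562,100,184,0,1.562,100,184,0,1.562,100,184,0,1.562]' --fingers 80

```text
time: 32.13
position: [0.4168, 0.1052, 0.1468]
tcp_rot: [180.0, 0.0, 116.6]
wrist_force: [0.4, -0.0, 0.2]
width: 0.0802
gripper_force: 0.0
```

```bash
python3 - <<'E'
from h import *
plan((.417,.104,.012,94.7))
E
```

```text
t 32.13 pos [0.4168 0.1052 0.1468] [1.7997e+02 2.0000e-02 1.1663e+02] w 0.0802
[ -1.1  -0.5 134.8] twist 0.3828 rows 3.2
```

Request:
move_arm --targets '[-1,0,10,0.12,-1,0,30,0.24,-1,0,60,0.36,-1,0,60,0.382,-1,0,60,0.382,-1,0,60,0.382]'

```text
time: 32.63
position: [0.4176, 0.1039, 0.0874]
tcp_rot: [180.0, 0.0, 95.2]
wrist_force: [-0.7, -0.5, 0.9]
width: 0.0799
gripper_force: 0.0
```

```bash
python3 - <<'E'
from h import *
plan((.417,.104,.012,94.7))
E
```

```text
t 32.63 pos [0.4176 0.1039 0.0874] [1.7998e+02 2.0000e-02 9.5230e+01] w 0.0799
[ 0.2 -0.6 75.4] twist 0.0092 rows 1.8
```

Request:
move_arm --targets '[0,-1,25,0.005,0,-1,50,0.005,0,-1,70,0.005,0,-1,74,0.005,0,-1,74,0.005,0,-1,74,0.005]'

```text
time: 33.13
position: [0.4173, 0.1041, 0.014]
tcp_rot: [179.9, -0.0, 94.8]
wrist_force: [0.0, 0.2, -0.4]
width: 0.0798
gripper_force: 0.0
```

Request:
move_arm --targets '[0,0,0,0,0,0,0,0,0,0,0,0,0,0,0,0,0,0,0,0,0,0,0,0]' --fingers 50

```text
time: 33.63
position: [0.4176, 0.1043, 0.0146]
tcp_rot: [179.8, -0.1, 94.8]
wrist_force: [-2.4, 0.0, 11.1]
width: 0.0642
gripper_force: 63.4
```

```bash
python3 - <<'E'
from h import *
plan((.4658,-.1554,.0613,139.9))
E
```

```text
t 33.63 pos [0.4176 0.1043 0.0146] [ 1.7983e+02 -7.0000e-02  9.4790e+01] w 0.0642
[-262.8   26.5  -47. ] twist -0.7873 rows 6.4
```

Request:
move_arm --targets '[0,0,-25,0,0,0,-47,0,-35,4,-47,-0.12,-70,8,-47,-0.24,-105,12,-47,-0.36,-140,16,-47,-0.48,-175,20,-47,-0.6,-210,23,-47,-0.72,-245,26,-47,-0.787,-263,26,-47,-0.787]'

```text
time: 34.47
position: [0.4654, -0.1615, 0.0615]
tcp_rot: [180.0, 0.3, 139.9]
wrist_force: [0.6, 0.3, -1.0]
width: 0.0644
gripper_force: 66.9
```

Request:
move_arm --targets '[0,0,0,0,0,0,0,0,0,0,0,0,0,0,0,0]'

```text
time: 34.8
position: [0.464, -0.1543, 0.06]
tcp_rot: [180.0, -0.0, 140.0]
wrist_force: [1.1, -0.1, -1.2]
width: 0.0639
gripper_force: 66.9
```

```bash
python3 - <<'E'
from h import *
plan((.4658,-.1554,.0146,139.9))
E
```

```text
t 34.8 pos [ 0.464  -0.1543  0.06  ] [ 1.7997e+02 -2.0000e-02  1.4000e+02] w 0.0639
[-2.1  0.3 45.4] twist 0.0017 rows 1.1
```

Request:
move_arm --targets '[-2,0,20,0,-2,0,40,0,-2,0,44,0,-2,0,45,0,-2,0,46,0,-2,0,46,0,-2,0,46,0]'

```text
time: 35.38
position: [0.4646, -0.155, 0.0147]
tcp_rot: [180.0, -0.2, 140.0]
wrist_force: [-4.3, 2.7, 10.4]
width: 0.0641
gripper_force: 68.2
```

Request:
move_arm --targets '[0,0,0,0,0,0,0,0,0,0,0,0,0,0,0,0,0,0,-20,0,0,0,-55,0,0,0,-95,0,0,0,-135,0,0,0,-135,0]' --fingers 80

```text
time: 36.13
position: [0.4703, -0.159, 0.1557]
tcp_rot: [179.7, 0.6, 139.8]
wrist_force: [0.9, -1.6, -0.4]
width: 0.0802
gripper_force: 0.0
```

```bash
python3 - <<'E'
from h import *
plan((.4204,.1875,.148,94.8))
E
```

```text
t 36.13 pos [ 0.4703 -0.159   0.1557] [179.68   0.61 139.83] w 0.0802
[261.7 232.6   6.2] twist 0.7859 rows 8.4
```

Request:
move_arm --targets '[262,228,0,0.786,262,228,0,0.786,262,228,0,0.786,262,228,0,0.786,262,228,0,0.786,262,228,0,0.786,262,228,0,0.786,262,228,0,0.786,262,228,0,0.786,262,228,0,0.786]' --fingers 60

```text
time: 36.97
position: [0.4108, 0.1912, 0.1488]
tcp_rot: [180.0, -0.1, 95.1]
wrist_force: [0.2, -0.1, -0.5]
width: 0.06
gripper_force: 0.0
```

Request:
move_arm --targets '[0,0,0,0,0,0,0,0,0,0,0,0,0,0,0,0]'

```text
time: 37.3
position: [0.4124, 0.1843, 0.1485]
tcp_rot: [-180.0, 0.0, 94.7]
wrist_force: [0.0, -0.6, -0.4]
width: 0.0601
gripper_force: 0.0
```

```bash
python3 - <<'E'
from h import *
plan((.4198,.1882,.0515,94.8))
E
```

```text
t 37.3 pos [0.4124 0.1843 0.1485] [-1.7999e+02  5.0000e-02  9.4690e+01] w 0.0601
[ 3.4  7.7 97. ] twist -0.0018 rows 2.3
```

Request:
move_arm --targets '[3,8,0,0,3,8,20,0,3,8,50,0,3,8,80,0,3,8,96,0,3,8,96,0,3,8,96,0]'

```text
time: 37.88
position: [0.4201, 0.1884, 0.0521]
tcp_rot: [-179.9, 0.1, 94.7]
wrist_force: [-0.1, -0.9, 0.2]
width: 0.0601
gripper_force: 0.0
```

Request:
move_arm --targets '[0,0,0,0,0,0,0,0,0,0,0,0,0,0,0,0,0,0,0,0,0,0,0,0]' --fingers 30

```text
time: 38.38
position: [0.421, 0.19, 0.0537]
tcp_rot: [179.9, -0.1, 94.8]
wrist_force: [-0.2, -0.1, 7.8]
width: 0.0443
gripper_force: 59.7
```

```bash
python3 - <<'E'
from h import *
plan((.4589,-.0772,.0527,94.8))
E
```

```text
t 38.38 pos [0.421  0.19   0.0537] [ 1.7987e+02 -5.0000e-02  9.4830e+01] w 0.0443
[-269.5   15.3    0.8] twist 0.0005 rows 6.5
```

Request:
move_arm --targets '[0,0,-25,0,0,0,-50,0,-35,4,-50,0,-70,8,-50,0,-105,12,-50,0,-140,15,-50,0,-175,15,-50,0,-210,15,-50,0,-245,15,-50,0,-268,15,-50,0]'

```text
time: 39.22
position: [0.4572, -0.0799, 0.103]
tcp_rot: [180.0, 0.1, 94.7]
wrist_force: [-0.8, 0.7, -0.8]
width: 0.0444
gripper_force: 60.3
```

Request:
move_arm --targets '[0,0,0,0,0,0,0,0,0,0,0,0,0,0,0,0]'

```text
time: 39.55
position: [0.4572, -0.0748, 0.1025]
tcp_rot: [-180.0, -0.0, 94.9]
wrist_force: [-0.1, -0.1, -1.5]
width: 0.0447
gripper_force: 60.3
```

```bash
python3 - <<'E'
from h import *
plan((.4589,-.0758,.0537,94.8))
E
```

```text
t 39.55 pos [ 0.4572 -0.0748  0.1025] [-1.7998e+02 -3.0000e-02  9.4950e+01] w 0.0447
[-1.2  1.6 48.8] twist 0.0026 rows 1.2
```

Request:
move_arm --targets '[-1,2,20,0,-1,2,40,0,-1,2,46,0,-1,2,48,0,-1,2,49,0,-1,2,49,0,-1,2,49,0]'

```text
time: 40.13
position: [0.4599, -0.0765, 0.0543]
tcp_rot: [180.0, 0.0, 94.9]
wrist_force: [0.4, -0.6, -0.5]
width: 0.0446
gripper_force: 60.4
```

```bash
python3 - <<'E'
from h import *
plan((.4589,-.0758,.0537,94.8))
E
```

```text
t 40.13 pos [ 0.4599 -0.0765  0.0543] [1.7995e+02 1.0000e-02 9.4890e+01] w 0.0446
[ 0.8 -0.9  0.6] twist 0.0016 rows 0.0
```

Request:
move_arm --targets '[1,-1,1,0,1,-1,1,0,1,-1,1,0]'

```text
time: 40.38
position: [0.4597, -0.0762, 0.0537]
tcp_rot: [179.8, 0.0, 94.8]
wrist_force: [-0.7, -0.4, 5.2]
width: 0.0443
gripper_force: 59.8
```

Request:
move_arm --targets '[0,0,0,0,0,0,0,0,0,0,0,0,0,0,0,0,0,0,-25,0,0,0,-60,0,0,0,-95,0,0,0,-95,0,0,0,-95,0]' --fingers 60

```text
time: 41.13
position: [0.4601, -0.0762, 0.1496]
tcp_rot: [179.7, 0.0, 94.8]
wrist_force: [0.5, -0.0, -1.1]
width: 0.0597
gripper_force: 0.0
```

```bash
python3 - <<'E'
from h import *
plan((.4215,.2525,.15,94.8))
E
```

```text
t 41.13 pos [ 0.4601 -0.0762  0.1496] [1.7973e+02 1.0000e-02 9.4840e+01] w 0.0597
[330.7 -10.8  -0.5] twist 0.0007 rows 7.9
```

Request:
move_arm --targets '[40,-2,0,0,80,-4,0,0,120,-6,0,0,160,-8,0,0,200,-10,0,0,240,-11,0,0,280,-11,0,0,310,-11,0,0,329,-11,0,0,329,-11,0,0]'

```text
time: 41.97
position: [0.4176, 0.2558, 0.1462]
tcp_rot: [-179.9, -0.0, 95.3]
wrist_force: [-1.2, 0.2, 0.3]
width: 0.0602
gripper_force: 0.0
```

Request:
move_arm --targets '[0,0,0,0,0,0,0,0,0,0,0,0]'

```text
time: 42.22
position: [0.4196, 0.2488, 0.1469]
tcp_rot: [-179.9, 0.1, 94.7]
wrist_force: [0.4, -0.9, 0.4]
width: 0.06
gripper_force: 0.0
```

```bash
python3 - <<'E'
from h import *
plan((.4205,.2505,.052,94.8))
E
```

```text
t 42.22 pos [0.4196 0.2488 0.1469] [-1.7993e+02  9.0000e-02  9.4700e+01] w 0.06
[ 1.7  1.2 94.9] twist -0.0017 rows 2.3
```

Request:
move_arm --targets '[1,1,0,0,1,1,20,0,1,1,50,0,1,1,80,0,1,1,94,0,1,1,94,0,1,1,94,0]'

```text
time: 42.8
position: [0.4205, 0.2506, 0.0532]
tcp_rot: [-179.9, 0.1, 94.7]
wrist_force: [0.7, -0.4, 0.4]
width: 0.0598
gripper_force: 0.0
```

Request:
move_arm --targets '[0,0,0,0,0,0,0,0,0,0,0,0,0,0,0,0,0,0,0,0,0,0,0,0]' --fingers 30

```text
time: 43.3
position: [0.4215, 0.2523, 0.0548]
tcp_rot: [179.9, -0.1, 94.8]
wrist_force: [-1.8, -1.2, 6.2]
width: 0.0429
gripper_force: 59.6
```

```bash
python3 - <<'E'
from h import *
plan((.4515,.0037,.0533,94.8))
E
```

```text
t 43.3 pos [0.4215 0.2523 0.0548] [ 1.799e+02 -6.000e-02  9.483e+01] w 0.0429
[-250.3    9.     1.3] twist 0.0006 rows 6.0
```

Request:
move_arm --targets '[0,0,-25,0,0,0,-50,0,-35,2,-50,0,-70,4,-50,0,-105,6,-50,0,-140,8,-50,0,-175,9,-50,0,-210,9,-50,0,-235,9,-50,0,-249,9,-50,0]'

```text
time: 44.13
position: [0.4509, 0.0006, 0.1042]
tcp_rot: [179.9, 0.1, 94.6]
wrist_force: [-0.3, 0.1, -3.0]
width: 0.0431
gripper_force: 60.5
```

Request:
move_arm --targets '[0,0,0,0,0,0,0,0,0,0,0,0,0,0,0,0]'

```text
time: 44.47
position: [0.4506, 0.0059, 0.1037]
tcp_rot: [180.0, -0.0, 95.0]
wrist_force: [0.2, 1.0, -1.9]
width: 0.0432
gripper_force: 60.5
```

```bash
python3 - <<'E'
from h import *
plan((.4515,.0052,.0548,94.8))
E
```

```text
t 44.47 pos [0.4506 0.0059 0.1037] [ 1.7999e+02 -2.0000e-02  9.4960e+01] w 0.0432
[-0.8  0.8 48.9] twist 0.0028 rows 1.2
```

Request:
move_arm --targets '[0,0,20,0,0,0,40,0,0,0,46,0,0,0,48,0,0,0,49,0,0,0,50,0,0,0,50,0,0,0,50,0]'

```text
time: 45.13
position: [0.4491, 0.0055, 0.0548]
tcp_rot: [-179.8, -0.1, 94.9]
wrist_force: [-6.8, 0.9, 13.8]
width: 0.0433
gripper_force: 62.8
```

```bash
python3 - <<'E'
from h import *
plan((.4515,.0052,.0548,94.8))
E
```

```text
t 45.13 pos [0.4491 0.0055 0.0548] [-1.7983e+02 -8.0000e-02  9.4900e+01] w 0.0433
[-0.5  2.3  0. ] twist 0.0017 rows 0.1
```

Request:
move_arm --targets '[0,0,-3,0,0,2,-3,0,0,2,-3,0,0,2,-1,0,0,2,-1,0,0,2,-1,0]'

```text
time: 45.63
position: [0.4535, 0.0048, 0.0549]
tcp_rot: [179.9, 0.0, 94.8]
wrist_force: [0.1, 0.7, 3.7]
width: 0.0431
gripper_force: 59.9
```

Request:
move_arm --targets '[0,0,0,0,0,0,0,0,0,0,0,0,0,0,0,0,0,0,-25,0,0,0,-60,0,0,0,-95,0,0,0,-95,0,0,0,-95,0]' --fingers 60

```text
time: 46.38
position: [0.4543, 0.0049, 0.1516]
tcp_rot: [179.7, -0.0, 94.8]
wrist_force: [0.7, -0.2, -1.2]
width: 0.0598
gripper_force: 0.0
```

```bash
python3 - <<'E'
from h import *
plan((.3,.4,.28,94.8))
E
```

```text
t 46.38 pos [0.4543 0.0049 0.1516] [ 1.7972e+02 -3.0000e-02  9.4840e+01] w 0.0598
[ 406.8 -119.8 -128.7] twist 0.0006 rows 10.6
```

Request:
move_arm --targets '[0,0,-40,0,0,0,-80,0,407,-120,-120,0,407,-120,-120,0,407,-120,-120,0,407,-120,-120,0,407,-120,-120,0,407,-120,-120,0,407,-120,-120,0,407,-120,-120,0]'

```text
time: 47.22
position: [0.3303, 0.315, 0.2597]
tcp_rot: [-179.9, 0.1, 94.8]
wrist_force: [1.0, 0.8, 0.1]
width: 0.0598
gripper_force: 0.0
```

Request:
move_arm --targets '[140,-30,0,0,140,-30,0,0,140,-30,0,0,140,-30,0,0,140,-30,0,0,140,-30,0,0,140,-30,0,0]'

```text
time: 47.8
position: [0.2908, 0.4492, 0.2594]
tcp_rot: [-179.9, 0.2, 94.8]
wrist_force: [0.1, -0.4, -0.3]
width: 0.0602
gripper_force: 0.0
```

```bash
python3 - <<'E'
from h import *
c=snap('top','t3.png'); s=snap('scene','s3.png'); print(ctrl.get_obs()['position'])
a=c['image'][120:260,160:360,::-1];cv2.imwrite('pics/t3c.png',cv2.resize(a,(800,560),interpolation=cv2.INTER_CUBIC))
o=load('top0')['image']; s0=load('scene0')['image']
for nm,A,B,boxes in [('top',o,c['image'],dict(red=(258,233,26,26),green=(294,230,26,28),timer=(320,220,36,36),tray=(258,192,86,34))),('scene',s0,s['image'],dict(red=(215,215,28,45),green=(240,238,32,46),timer=(264,272,36,36),tray=(240,225,70,60)))]:
    for k,(x,y,w,h) in boxes.items():
        t=cv2.resize(A[y:y+h,x:x+w],None,fx=4,fy=4,interpolation=cv2.INTER_CUBIC)
        g=cv2.resize(B[y-10:y+h+10,x-10:x+w+10],None,fx=4,fy=4,interpolation=cv2.INTER_CUBIC)
        r=cv2.matchTemplate(g,t,cv2.TM_CCOEFF_NORMED);_,m,_,l=cv2.minMaxLoc(r); print(nm,k,round(m,3),'px shift',l[0]/4-10,l[1]/4-10)
E
```

```text
[0.29143486 0.44908429 0.26018948]
top red 0.738 px shift 0.75 -1.5
top green 0.995 px shift 0.5 -1.25
top timer 0.996 px shift 0.0 0.25
top tray 0.996 px shift 0.0 0.0
scene red 0.905 px shift 0.75 -0.25
scene green 0.983 px shift 1.0 -0.25
scene timer 0.992 px shift -0.25 0.0
scene tray 0.91 px shift 0.5 0.0
```

View pics/t3c.png

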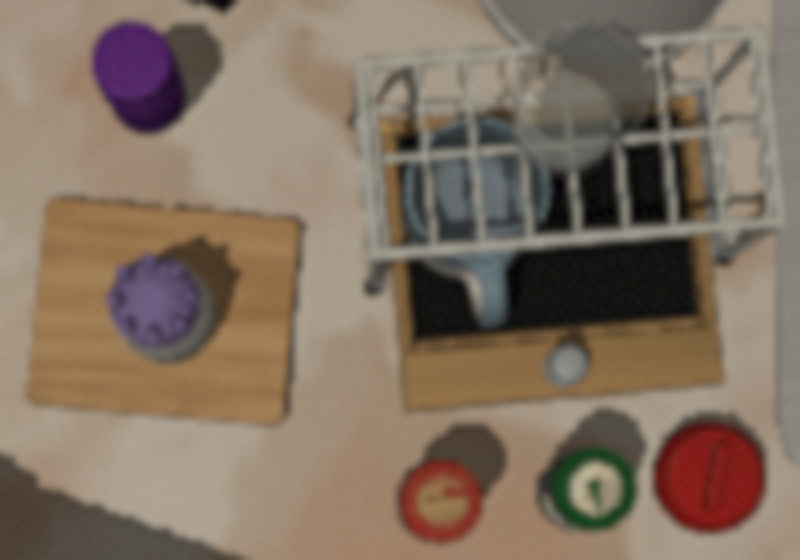

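The final view shows the salt upright in the middle of the board and the tray home. Jars and timer are back within about 3 mm and the tumbler is untouched. Handing in.

```bash
python3 -c "
from station import ctrl; print(ctrl.hand_in())"
```

```text
the job is handed in; nothing more can be done
None
```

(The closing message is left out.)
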